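# Stand the spatula in the crock

### The arm

A 6-joint arm with a two-finger parallel gripper is mounted at the origin on a cart in front of the work surface, level with it; the furniture and walls round the work are solid. World frame = base frame: x ahead of the robot, y to its left, z up, the work surface at z = 0. Lengths are in m, angles in rad, forces in N, time in s.
With the tool pointing down it reaches from about 0.375 to 0.9 m from the base axis. Payload 3.1 kg.
Tool frame: the origin (TCP) lies at the very end of the fingers, on their centre line; the grasp point (between the pads) lies 19 mm behind it (r.pinch_z is the distance from the TCP to the grasp point, in m); z points along the fingers, y is the line along which they close (so a half turn about z gives the same grasp; the last joint's range is limited). The gripper opens to 87 mm and grips with 3 to 60 N. Pads are 19 mm wide; open, the fingers measure 117 mm over their backs; the gripper's body (75 mm by 190 mm) begins 51 mm behind the grasp point.
Start: joints at [-1.48, 0.527, 1.433, -0, 1.181, -0.178], TCP at [0.166, -0.603, 0.223] pointing down, gripper open.
Joint ranges: [-3.08, 3.08], [-0.75, 2.2], [0.22, 2.44], [-1.43, 4.57], [0, 2.65], [-2.85, 2.85]. Speed limits (rad/s): [2.79, 2.79, 3.14, 3.14, 3.14, 3.14].

### API

Orientations are given as a 3x3 rotation matrix whose columns are the frame's x, y, z axes.
In Python, from plant import r gives the robot as it stands.
- The arm moves only by the tool jog_arm, called as name(argument=value, ...), one argument or row to a line, values as JSON. Schema: {"type":"object","properties":{"rows":{"type":"array","items":{"type":"object","properties":{"tx":{"type":"number"},"ty":{"type":"number"},"tz":{"type":"number"},"spin":{"type":"number"}},"additionalProperties":false},"minItems":1,"maxItems":12},"jaw":{"type":"number"},"squeeze":{"type":"number"},"only":{"type":"string"},"quiet":{"type":"boolean"},"lines":{"type":"string"}},"required":["rows"],"additionalProperties":false}. rows is a list of rows, 1 to 12 of them, each an object with the fields tx, ty, tz (the shift in m), spin (a turn about the tool's z in rad); a field left out counts as zero; each row shifts and turns the commanded pose from where the row before left it, along the tool's axes as they then stand; what a row does not reach is not made up. A row lasts 1/10 s, in which the tool goes at most 0.05 m and 0.15 rad, less where a joint would pass 70% of its speed; a pose out of reach is approached as far as the arm can. jaw is the opening from 0.0 (shut) to 1.0 (fully open), set as the call begins (left out keeps the last). The fingers move at their own pace and stop on an object; squeeze is the grip in N (left out, the last holds). Time passes only in rows, so rows that do not move let the fingers close. The tool returns the time, the measured TCP pose, the force, the opening and the grip force at its end. only (a regular expression) keeps the lines of the reply that match it, lines (a string "A,B") keeps lines A to B, and quiet returns only ok. Input that does not fit is refused with a message, and nothing moves.
- r.read_state(): the state, without advancing time (a new reading comes with each control period).
- r.snapshot(name): name is "scene" or "top" or "wrist"; returns the picture (420x560x3 uint8, red, green, blue); there is no depth.
- r.camera_model(name): a dict with "fx", "fy", "cx", "cy" (pixels), "k1" (the pictures are not rectified: a ray, as slopes to the right and down, at radius r is drawn at 1 + k1 r^2 times it, then the intrinsics apply), "eye" and "orientation" of the camera in the world; the wrist camera has in their place "T_tool_cam" (4x4, takes a point from camera to tool coordinates, whose origin is the TCP and whose axes are the flange's). Camera axes: x right, y down, z forward; pixel columns grow to the right and rows downward; lengths in m; the calibration is good to about 2 mm. A picture is of the moment at which its call begins: read the wrist's pose just before it. camera_model takes no time and is no camera call.
- r.sign_off(): hands the job in; it is judged then, once.
The state is a dict: "clock": time; "qpos": joint angles; "dq": joint speeds; "effort": joint torques, N m; "ee_pos": TCP position; "eef_rot": TCP orientation; "wrist_force": force on the tool from outside, world axes, zero at the start; "wrist_torque": the same for the moment, N m; "width": opening from 0.0 (shut) to 1.0 (fully open); "finger_force": force on a finger pad.
Only numpy, scipy, OpenCV 4.12 (cv2) and the standard library are available. Lean on these libraries where they do the work, as an engineer would, in place of code of your own. Each camera call takes 0.05 s, during which the arm holds its last target. There are 200 camera calls.

### The job

Tidy the wooden spatula away: take it by its handle from between the red-lidded jar and the spice jar, lay it down flat in both slots of the utensil rest and let go. Then take it again near the blade, lower it handle first into the deep crock until the handle end touches the bottom while you still hold it, and leave it leaning on the handle side of the crock's rim, its blade up above the crock's loop handle. Leave the crock upright where it stands and do not shove or upset the red-lidded jar and the spice jar.

Things in the scene. Friction and masses are not known exactly. Their poses are not given: they have to be found in the camera images.
- spatula: flat wooden spatula, 260 mm, about 60 g. x runs from handle end to blade, z up as it lies; origin on the underside, 125 mm from the handle end (centre of mass). Handle: bar 14 mm wide (y), 10 mm thick (z), 195 mm long; blade 44 mm wide, 6 mm thick. Starts on the counter, handle toward the robot, its neck between jar and spice jar, which leave no room for a gripper there
- spatula_tip (a point): centre of the spatula's handle end (125 mm behind its origin, 5 mm above the underside)
- spatula_neck (a point): point on the middle of the spatula's handle, 180 mm from the handle end, just short of the blade
- spatula_blade_end (a point): middle of the far edge of the spatula's blade, 260 mm from the handle end
- rest: wooden utensil rest, fixed: base 50 x 76 mm, 12 mm high, two uprights 8 mm thick and 54 mm apart along its y axis, each with an open slot 20 mm wide, floor 34 mm above the counter; slot sides flare outward above 43 mm, tops at 54 mm. The slots run along y, which points to the robot's left. Origin at the centre of its underside
- rest_seat (a point): point midway between the two slots at the height of their floors (34 mm above the counter); the spatula's origin should come within about 20 mm of it so that it balances
- crock: white ceramic utensil crock, loose, 0.8 kg, 86 mm wide, 115 mm tall, wall 5 mm, inner floor 8 mm above its underside, mouth 76 mm wide inside; one loop handle reaches to 76 mm from its axis. Origin at the centre of its underside, x toward its loop handle, z up. Stands on the left, handle to the left or back-left, away from the rest
- crock_rim (a point): centre of the crock's mouth, 115 mm above its underside
- jar: glass jar with a red lid, 62 mm wide, 86 mm tall, loose, on one side of the spatula's neck; origin at the centre of its underside, z up
- spice_jar: spice jar with a dark cap, 41 mm wide, 105 mm tall, loose, on the other side of the spatula's neck; origin at the centre of its underside, z up

How it is judged:
By the outcome, as a careful person would: the job done as asked, in the order asked, and still so for the second after the job is handed in, with the robot touching nothing.
It also fails if it takes over 64 s, if anything falls off the work surface, if the arm or the gripper's body presses on something with over 40 N, if the wrist force passes 120 N, or if a joint passes its speed limit or range.

## Working session

There is one attempt and no reset: what is moved stays moved. The work goes in short steps, Python scripts to look and compute and a tool call to move; the robot and the scene stay as the last step left them, time stands still between calls to the robot, and variables do not carry over. Pictures are saved under pics/ and viewed, at most 10 in all, crops included, and the job is handed in when it is done.

```bash
mkdir -p pics; ls; python3 - <<'E'
from plant import r
import cv2,numpy as np
for n in("scene","top"):
    im=r.snapshot(n);cv2.imwrite(f"pics/{n}0.png",im[...,::-1])
    m=r.camera_model(n);print(n,{k:np.round(v,4).tolist() for k,v in m.items()})
print({k:np.round(v,4).tolist() for k,v in r.camera_model("wrist").items()})
s=r.read_state();print(s)
E
```

```text
pics
scene {'fx': 493.4547, 'fy': 493.4547, 'cx': 271.437, 'cy': 211.6314, 'k1': 0.0337, 'eye': [0.1345, 0.5414, 0.7431], 'orientation': [[-0.8092, -0.3827, 0.4458], [-0.5871, 0.5546, -0.5896], [-0.0217, -0.7389, -0.6735]]}
top {'fx': 546.6844, 'fy': 546.6844, 'cx': 286.4974, 'cy': 208.5402, 'k1': -0.0753, 'eye': [0.4873, -0.0039, 1.3471], 'orientation': [[0.0285, -0.9971, 0.0709], [-0.9996, -0.0279, 0.0103], [-0.0083, -0.0712, -0.9974]]}
{'fx': 361.0716, 'fy': 361.0716, 'cx': 286.6039, 'cy': 210.5146, 'k1': -0.0236, 'T_tool_cam': [[-0.0008, -0.9547, -0.2975, 0.0826], [1.0, -0.0008, -0.0001, 0.0002], [-0.0002, -0.2975, 0.9547, -0.1632], [0.0, 0.0, 0.0, 1.0]]}
{'clock': 0.1, 'qpos': array([-1.48051966e+00,  5.28379102e-01,  1.43375284e+00,  3.31286158e-05,
        1.18142196e+00, -1.78514256e-01]), 'dq': array([ 0.00043193, -0.00087694, -0.0027432 ,  0.0003812 ,  0.00063171,
        0.00117932]), 'effort': array([ 4.64560162e-05, -4.40985918e+01, -1.77150822e+01,  6.33730413e-02,
        5.33934811e-02, -3.80114500e-05]), 'ee_pos': array([ 0.1659479 , -0.60188915,  0.22167266]), 'eef_rot': array([[ 9.64096065e-01,  2.65553679e-01, -1.46290828e-04],
       [ 2.65553450e-01, -9.64094155e-01,  1.95602799e-03],
       [ 3.78392296e-04, -1.92464692e-03, -9.99998076e-01]]), 'wrist_force': array([ 0.0248264 , -0.13855491,  0.19905548]), 'wrist_torque': array([-0.02052164, -0.02312935,  0.00564132]), 'finger_force': 0.0, 'width': 0.9981229529433189}
```

View pics/scene0.png

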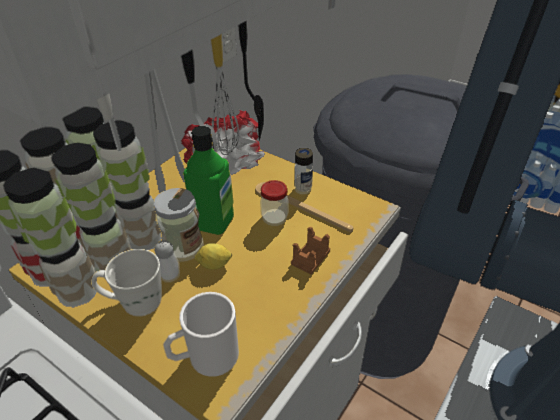

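View pics/top0.png

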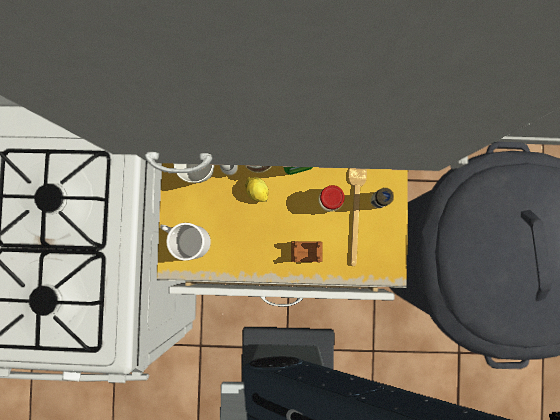

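The scene view shows the crock at about (212,335), its loop to the left at (175,345), the rest at (310,252), the spatula handle running (300,205)–(352,230), the jar at (274,200) and the spice jar at (303,172). In the top view the crock mouth is at (187,241), the rest at (306,252) and the spatula runs (353,265)–(357,168). I need enlarged crops to measure.

```bash
python3 - <<'E'
import cv2
a=cv2.imread("pics/top0.png")[155:295,155:415];cv2.imwrite("pics/topc.png",cv2.resize(a,None,fx=3,fy=3,interpolation=cv2.INTER_CUBIC))
a=cv2.imread("pics/scene0.png")[140:390,150:370];cv2.imwrite("pics/scenec.png",cv2.resize(a,(528,600),interpolation=cv2.INTER_CUBIC))
E
```

```text
(no output)
```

View pics/topc.png

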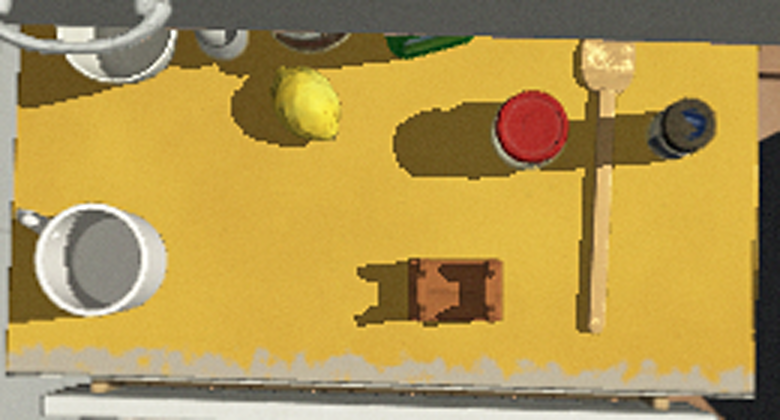

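View pics/scenec.png

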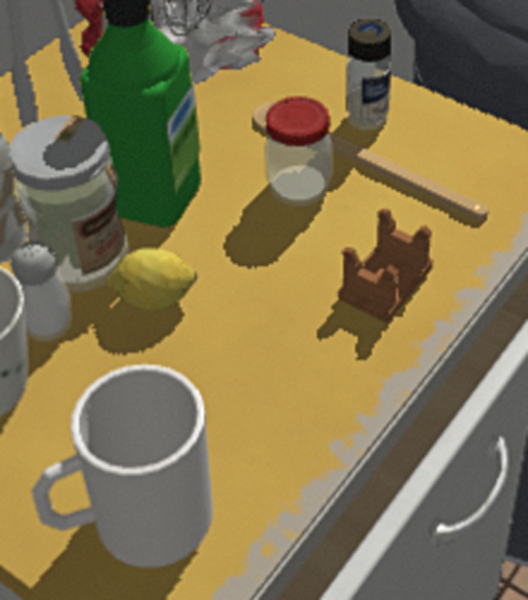

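Pixel readings (crops): handle end top (595,330) / scene (483,213); jar lid centre top (532,126) / scene (298,121); spice cap top (692,121) / scene (370,38); crock rim centre top (99,259) / scene (139,420); rest prongs in both. Now I triangulate these.

```bash
cat > h.py <<'E'
import numpy as np, cv2
from plant import r
def ray(m,uv,eye=None,R=None):
    K=np.array([[m["fx"],0,m["cx"]],[0,m["fy"],m["cy"]],[0,0,1]])
    p=cv2.undistortPoints(np.array([[uv]],float),K,np.array([m["k1"],0,0,0.]))[0,0]
    d=np.array(R if R is not None else m["orientation"])@np.array([p[0],p[1],1])
    return np.array(eye if eye is not None else m["eye"]),d/np.linalg.norm(d)
def tri(a,b):
    (e1,d1),(e2,d2)=a,b
    s=np.linalg.lstsq(np.c_[d1,-d2],e2-e1,rcond=None)[0]
    p,q=e1+s[0]*d1,e2+s[1]*d2
    return (p+q)/2,np.linalg.norm(p-q)
def atz(a,z): return a[0]+a[1]*(z-a[0][2])/a[1][2]
def wray(uv,T):   # T = (ee_pos, eef_rot) read before picture
    m=r.camera_model("wrist");C=np.array(m["T_tool_cam"])
    return ray(m,uv,T[0]+T[1]@C[:3,3],T[1]@C[:3,:3])
def top(u,v): return ray(r.camera_model("top"),(155+(u+.5)/3-.5,155+(v+.5)/3-.5))
def sc(u,v): return ray(r.camera_model("scene"),(150+(u+.5)/2.4-.5,140+(v+.5)/2.4-.5))
E
python3 - <<'E'
from h import *
np.set_printoptions(precision=4,suppress=True)
for n,a,b in [("end",(595,328),(483,211)),("lid",(532,126),(298,119)),("spice",(692,121),(370,36)),("rim",(99,259),(139,418)),
  ("pr_fr",(495,320),(425,232)),("pr_br",(495,261),(386,213)),("pr_bl",(415,261),(349,250)),("pr_fl",(415,321),(396,277)),("loop",(25,217),(45,490))]:
    print(n,*tri(top(*a),sc(*b)))
print("neck(z.01)",atz(top(604,95),.01),"bladeend",atz(top(608,40),.006), "end", atz(top(595,329),.01))
print("rim z.115",atz(top(99,259),.115),"L/R",atz(top(37,259),.115),atz(top(163,259),.115))
E
```

```text
end [ 0.4516 -0.1558  0.0096] 0.00042523781036127745
lid [ 0.6079 -0.0955  0.083 ] 0.00034341897719662436
spice [ 0.6136 -0.2174  0.0965] 0.0003281570565374549
rim [0.4965 0.2325 0.1079] 0.0035209419687648705
pr_fr [ 0.4591 -0.071   0.0493] 0.005723656855375065
pr_br [ 0.5022 -0.072   0.0464] 0.0021263881830443305
pr_bl [ 0.4992 -0.0094  0.0569] 0.004769840624913116
pr_fl [ 0.4533 -0.0099  0.0531] 0.001940861199608831
loop [0.5265 0.2963 0.0792] 0.0008388832788307047
neck(z.01) [ 0.6419 -0.1594  0.01  ] bladeend [ 0.688  -0.1623  0.006 ] end [ 0.4506 -0.1559  0.01  ]
rim z.115 [0.4951 0.23   0.115 ] L/R [0.4937 0.2771 0.115 ] [0.4966 0.1816 0.115 ]
```

```bash
python3 - <<'E'
from h import *
np.set_printoptions(precision=4,suppress=True)
T=r.camera_model("top");S=r.camera_model("scene")
for a,b in [((530,213),(460,100)),((530,213),(385,97)),((545,288),(460,100)),((545,288),(385,97))]:
    print(tri(ray(T,a),ray(S,b)))
for p in [(420,240),(490,360),(510,145)]: print(atz(ray(T,p),.1),atz(ray(T,p),-.1))
E
```

```text
(array([ 0.4937, -0.5721,  0.1144]), np.float64(0.1795821979536598))
(array([ 0.5833, -0.5585,  0.089 ]), np.float64(0.0024650483408800647))
(array([ 0.4074, -0.5804,  0.1243]), np.float64(0.0078884497852278))
(array([ 0.481 , -0.507 ,  0.1667]), np.float64(0.16173067155164966))
[ 0.5125 -0.2978  0.1   ] [ 0.5165 -0.345  -0.1   ]
[ 0.2438 -0.4633  0.1   ] [ 0.2048 -0.5369 -0.1   ]
[ 0.7389 -0.5075  0.1   ] [ 0.7793 -0.5883 -0.1   ]
```

jog_arm(
  rows=[
    {"tz": -0.03},
    {"tx": 0.04,"ty": -0.03},
    {"tx": 0.04,"ty": -0.03},
    {"tx": 0.04,"ty": -0.03},
    {"tx": 0.04,"ty": -0.03},
    {"tx": 0.04,"ty": -0.03},
    {"tx": 0.04,"ty": -0.03},
    {"tx": 0.04,"ty": -0.03},
    {"tx": 0.04,"ty": -0.03},
    {"tx": 0.04,"ty": -0.03},
    {"tx": 0.04,"ty": -0.04},
    {"tx": 0.03,"ty": -0.04},
  ],
  jaw=1.0,
)

```text
clock: 1.3
ee_pos: [0.4857, -0.1551, 0.2523]
eef_rot: [[0.964, 0.265, 0.001], [0.265, -0.964, -0.0], [0.001, 0.0, -1.0]]
wrist_force: [0.5, 0.3, -0.8]
width: 1.003
finger_force: 0.0
```

jog_arm(
  rows=[
    {"ty": -0.02,"spin": 0.145},
    {"spin": 0.145},
    {},
    {},
  ],
)

```text
clock: 1.7
ee_pos: [0.4791, -0.1374, 0.2524]
eef_rot: [[1.0, -0.018, -0.0], [-0.018, -1.0, -0.0], [-0.0, 0.0, -1.0]]
wrist_force: [0.1, -0.6, 0.1]
width: 0.997
finger_force: 0.0
```

```bash
python3 - <<'E'
from h import *
np.set_printoptions(precision=4,suppress=True)
s=r.read_state();print(s["ee_pos"],s["eef_rot"],s["qpos"])
im=r.snapshot("wrist");cv2.imwrite("pics/w1.png",im[...,::-1])
np.savez("w1.npz",p=s["ee_pos"],R=s["eef_rot"])
E
```

```text
[ 0.4791 -0.1374  0.2524] [[ 0.9998 -0.0182 -0.0001]
 [-0.0182 -0.9998 -0.    ]
 [-0.0001  0.     -1.    ]] [-0.5039  0.3188  1.7073 -0.0001  1.1157  1.0851]
```

View pics/w1.png

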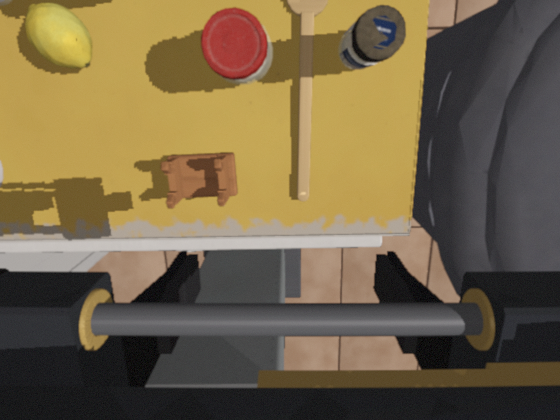

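The wrist view shows the handle end at (303,198), the blade start at (307,12), the jar lid at (234,42), the spice cap at (380,33) and the rest at (163–237,152–205). I enlarge the rest to place its slots.

```bash
python3 - <<'E'
import cv2
a=cv2.imread("pics/w1.png")[140:215,150:250];cv2.imwrite("pics/w1c.png",cv2.resize(a,None,fx=6,fy=6,interpolation=cv2.INTER_CUBIC))
from h import *
np.set_printoptions(precision=4,suppress=True)
d=np.load("w1.npz");T=(d["p"],d["R"])
print("end",tri(wray((303,196),T),top(595,328)), "end z", atz(wray((303,197),T),.008),"neck",atz(wray((307,13),T),.01),
"mid",atz(wray((305,105),T),.01),"lid",atz(wray((234,43),T),.086),tri(wray((234,43),T),top(532,126)))
E
```

```text
end (array([ 0.4514, -0.1563,  0.0056]), np.float64(0.00018486870617292442)) end z [ 0.4508 -0.1561  0.008 ] neck [ 0.6441 -0.1613  0.01  ] mid [ 0.5543 -0.1588  0.01  ] lid [ 0.6071 -0.0957  0.086 ] (array([ 0.6075, -0.0955,  0.0841]), np.float64(0.0002968666901071049))
```

View pics/w1c.png

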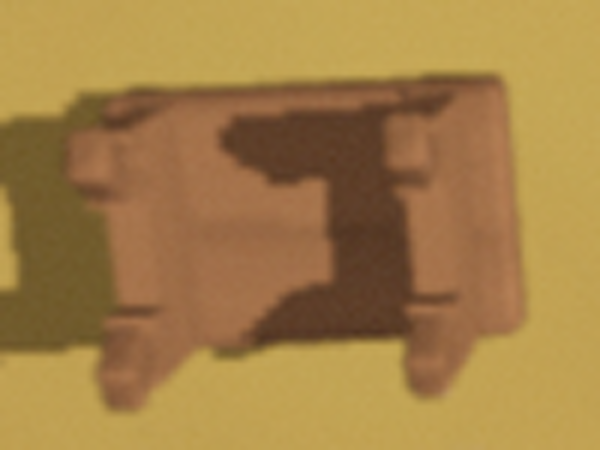

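```bash
python3 - <<'E'
from h import *
np.set_printoptions(precision=4,suppress=True)
d=np.load("w1.npz");T=(d["p"],d["R"])
f=lambda u,v,z:atz(wray((150+(u+.5)/6-.5,140+(v+.5)/6-.5),T),z)
P={k:f(*uv,.054) for k,uv in dict(BL=(90,155),FL=(123,385),BR=(406,152),FR=(430,375)).items()}
print(P); c=np.mean(list(P.values()),0)
l=(P["BL"]+P["FL"])/2-(P["BR"]+P["FR"])/2
print("centre",c,"slot dir",l,"az",np.arctan2(l[1],l[0]))
print("base corners R",f(505,80,.012),f(522,325,.012))
print("slotfloor",f(140,262,.034),f(437,250,.034))
E
```

```text
{'BL': array([ 0.4992, -0.0143,  0.054 ]), 'FL': array([ 0.4587, -0.0153,  0.054 ]), 'BR': array([ 0.4986, -0.0678,  0.054 ]), 'FR': array([ 0.4595, -0.069 ,  0.054 ])}
centre [ 0.479  -0.0416  0.054 ] slot dir [-0.0001  0.0536  0.    ] az 1.572439400938978
base corners R [ 0.5044 -0.0789  0.012 ] [ 0.4573 -0.0793  0.012 ]
slotfloor [ 0.4761 -0.0141  0.034 ] [ 0.4772 -0.0681  0.034 ]
```

jog_arm(
  rows=[
    {"tx": 0.0235,"ty": 0.01,"tz": 0.01},
    {"tx": 0.0238,"ty": 0.01,"tz": 0.03},
    {"tz": 0.045},
    {"tz": 0.045},
    {"tz": 0.04},
    {"tz": 0.03},
    {},
    {},
    {},
  ],
  jaw=1.0,
)

```text
clock: 2.65
ee_pos: [0.5273, -0.1594, 0.0542]
eef_rot: [[1.0, -0.021, 0.003], [-0.021, -1.0, -0.002], [0.003, 0.002, -1.0]]
wrist_force: [1.0, -0.8, 0.3]
width: 1.001
finger_force: 0.0
```

jog_arm(
  rows=[
    {"tx": -0.001,"ty": -0.001,"tz": 0.03},
    {"tz": 0.02},
    {},
    {},
  ],
  jaw=1.0,
)

```text
clock: 3.05
ee_pos: [0.526, -0.1579, 0.0041]
eef_rot: [[1.0, -0.021, 0.002], [-0.021, -1.0, -0.001], [0.002, 0.001, -1.0]]
wrist_force: [-0.1, 1.3, -0.8]
width: 0.999
finger_force: 0.0
```

jog_arm(
  rows=[
    {},
    {},
    {},
    {},
    {},
    {},
    {},
    {},
  ],
  jaw=0.0,
  squeeze=45,
)

```text
clock: 3.85
ee_pos: [0.5249, -0.1573, 0.0024]
eef_rot: [[1.0, -0.021, -0.0], [-0.021, -1.0, 0.0], [-0.0, -0.0, -1.0]]
wrist_force: [0.5, 0.3, 0.2]
width: 0.361
finger_force: 0.0
```

jog_arm(
  rows=[
    {},
    {},
    {},
    {},
    {},
  ],
  jaw=0.0,
  squeeze=45,
)

```text
clock: 4.35
ee_pos: [0.5249, -0.1573, 0.0025]
eef_rot: [[1.0, -0.021, -0.0], [-0.021, -1.0, 0.0], [-0.0, -0.0, -1.0]]
wrist_force: [0.3, 0.5, -0.5]
width: 0.153
finger_force: 45.0
```

jog_arm(
  rows=[
    {"tz": -0.01},
    {"tz": -0.02},
    {"tz": -0.03},
    {"tz": -0.03},
    {"tz": -0.03},
    {"tz": -0.03},
    {"tz": -0.03},
    {"tz": -0.03},
    {"tz": -0.01},
    {},
    {},
  ],
)

```text
clock: 5.45
ee_pos: [0.524, -0.1568, 0.2216]
eef_rot: [[1.0, -0.021, -0.002], [-0.021, -1.0, 0.001], [-0.002, -0.001, -1.0]]
wrist_force: [1.1, -0.1, -1.7]
width: 0.153
finger_force: 45.0
```

```bash
python3 - <<'E'
from h import *
im=r.snapshot("wrist");cv2.imwrite("pics/w2.png",im[...,::-1])
E
```

```text
(no output)
```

View pics/w2.png

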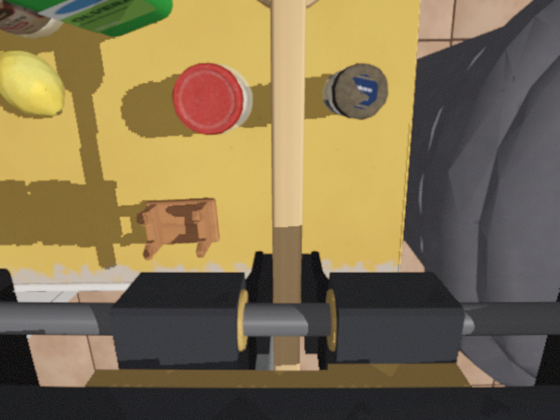

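```bash
python3 - <<'E'
import cv2,numpy as np
a=cv2.imread("pics/w2.png").astype(float)
for v in (8,20,40,60,130,150,170,190,210):
    x=a[v,255:325]; 
    b=x[:,0] # blue: wood is paler than counter
    g=np.diff(b); l=int(np.argmax(np.abs(g[:30])));rr=40+int(np.argmax(np.abs(g[40:])))
    w=rr-l
    yv=(v-210.5)/361; s=0.9547-0.2975*yv
    h=361*0.014/w*s
    print(v,255+l,255+rr,w,"depth below cam %.3f"%h, "x fwd of tcp %.3f"%(0.0826-h/s*(0.2975+0.9547*yv)))
E
```

```text
8 271 305 34 depth below cam 0.167 x fwd of tcp 0.118
20 272 305 33 depth below cam 0.170 x fwd of tcp 0.114
40 272 304 32 depth below cam 0.173 x fwd of tcp 0.107
60 273 304 31 depth below cam 0.176 x fwd of tcp 0.099
130 273 303 30 depth below cam 0.172 x fwd of tcp 0.068
150 273 302 29 depth below cam 0.175 x fwd of tcp 0.059
170 273 302 29 depth below cam 0.172 x fwd of tcp 0.049
190 273 302 29 depth below cam 0.169 x fwd of tcp 0.040
210 273 302 29 depth below cam 0.166 x fwd of tcp 0.031
```

jog_arm(
  rows=[
    {"tx": -0.03,"ty": -0.02},
    {"tx": -0.03,"ty": -0.02},
    {"tx": -0.025,"ty": -0.022},
    {"spin": -0.145},
    {"spin": -0.145},
    {"spin": -0.145},
    {"spin": -0.145},
    {"spin": -0.145},
    {"spin": -0.145},
    {"spin": -0.145},
    {"spin": -0.145},
  ],
)

```text
clock: 6.6
ee_pos: [0.4402, -0.0931, 0.2209]
eef_rot: [[0.413, 0.911, -0.004], [0.911, -0.413, 0.002], [0.0, -0.004, -1.0]]
wrist_force: [0.3, -0.2, -0.8]
width: 0.153
finger_force: 45.0
```

jog_arm(
  rows=[
    {"spin": -0.145},
    {"spin": -0.145},
    {"spin": -0.145},
    {},
    {},
    {},
  ],
)

```text
clock: 7.2
ee_pos: [0.441, -0.0934, 0.2219]
eef_rot: [[-0.001, 1.0, -0.001], [1.0, 0.001, 0.001], [0.001, -0.001, -1.0]]
wrist_force: [-0.2, 0.3, -0.6]
width: 0.152
finger_force: 45.0
```

jog_arm(
  rows=[
    {"tx": 0.001,"ty": 0.02,"tz": 0.03},
    {"ty": 0.0185,"tz": 0.03},
    {"tz": 0.03},
    {"tz": 0.03},
    {"tz": 0.01},
    {},
    {},
    {},
  ],
)

```text
clock: 8.0
ee_pos: [0.4808, -0.0929, 0.0939]
eef_rot: [[-0.003, 1.0, 0.003], [1.0, 0.003, -0.001], [-0.001, 0.003, -1.0]]
wrist_force: [-0.1, 0.5, -0.6]
width: 0.151
finger_force: 45.0
```

```bash
python3 - <<'E'
from h import *
im=r.snapshot("wrist");cv2.imwrite("pics/w3.png",im[...,::-1])
s=r.read_state();print(s["ee_pos"])
E
```

```text
[ 0.4807796  -0.09283561  0.09394643]
```

View pics/w3.png

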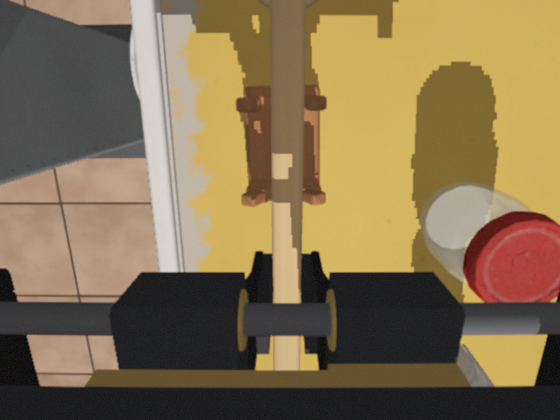

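The wrist view shows the handle (columns 272–304, centre 288) over both slots, with prong pairs centred at about column 284. That means shifting ~1.3 mm towards −x and then lowering.

jog_arm(
  rows=[
    {"ty": -0.0013,"tz": 0.015},
    {"tz": 0.015},
    {"tz": 0.01},
    {"tz": 0.008},
    {"tz": 0.005},
    {},
    {},
  ],
)

```text
clock: 8.75
ee_pos: [0.4787, -0.0924, 0.0397]
eef_rot: [[-0.003, 1.0, 0.0], [1.0, 0.003, -0.0], [-0.0, 0.0, -1.0]]
wrist_force: [-0.2, -0.7, -0.6]
width: 0.152
finger_force: 45.0
```

jog_arm(
  rows=[
    {"tz": 0.003},
    {"tz": 0.001},
    {},
    {},
  ],
)

```text
clock: 9.15
ee_pos: [0.479, -0.0927, 0.0362]
eef_rot: [[-0.003, 1.0, 0.001], [1.0, 0.003, -0.001], [-0.001, 0.001, -1.0]]
wrist_force: [0.4, -0.0, 4.5]
width: 0.159
finger_force: 45.0
```

jog_arm(
  rows=[
    {},
    {},
    {},
    {},
    {},
    {},
    {},
    {},
  ],
  jaw=0.7,
)

```text
clock: 9.95
ee_pos: [0.4785, -0.0924, 0.0355]
eef_rot: [[-0.003, 1.0, -0.0], [1.0, 0.003, 0.0], [0.0, -0.0, -1.0]]
wrist_force: [-0.3, -0.3, 0.5]
width: 0.684
finger_force: 0.0
```

jog_arm(
  rows=[
    {"tz": -0.02},
    {"tz": -0.03},
    {"tz": -0.04},
    {"tz": -0.04},
    {"tx": 0.02,"tz": -0.02},
    {"tx": 0.03},
    {"tx": 0.03},
    {},
    {},
    {},
  ],
  jaw=1.0,
)

```text
clock: 10.95
ee_pos: [0.4784, -0.013, 0.1855]
eef_rot: [[-0.003, 1.0, 0.0], [1.0, 0.003, -0.0], [-0.0, 0.0, -1.0]]
wrist_force: [-0.1, 0.3, 0.2]
width: 1.0
finger_force: 0.0
```

```bash
python3 - <<'E'
from h import *
s=r.read_state();print(s["ee_pos"]);np.savez("w4.npz",p=s["ee_pos"],R=s["eef_rot"])
im=r.snapshot("wrist");cv2.imwrite("pics/w4.png",im[...,::-1])
a=r.snapshot("top");cv2.imwrite("pics/t4.png",a[...,::-1])
E
```

```text
[ 0.47840592 -0.01300646  0.18548493]
```

View pics/w4.png

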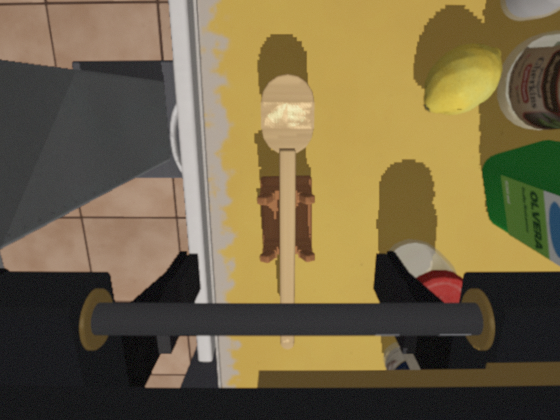

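The wrist view shows the spatula lying in both slots: blade end (287,75), blade start (288,152), handle end (288,346), rest at rows 176–262.

```bash
python3 - <<'E'
from h import *
np.set_printoptions(precision=4,suppress=True)
d=np.load("w4.npz");T=(d["p"],d["R"])
for z in (.034,.04,.05): print(z,*[atz(wray(p,T),z) for p in [(287.5,75),(288,152),(288,347),(262,112),(314,112)]])
print(r.read_state()["qpos"])
# top-view check of blade: find wood-coloured pixels by difference to first top picture
a=cv2.imread("pics/t4.png");b=cv2.imread("pics/top0.png")
m=(cv2.absdiff(a,b).sum(2)>60).astype(np.uint8)
n,l,st,c=cv2.connectedComponentsWithStats(m[160:290,150:420])
print([(s.tolist(),k.round()) for s,k in zip(st[1:],c[1:]) if s[4]>15])
E
```

```text
0.034 [0.4794 0.0872 0.034 ] [0.48   0.0242 0.034 ] [ 0.4806 -0.1776  0.034 ] [0.458  0.0578 0.034 ] [0.5018 0.0579 0.034 ]
0.04 [0.4794 0.0869 0.04  ] [0.48  0.025 0.04 ] [ 0.4806 -0.1729  0.04  ] [0.4584 0.058  0.04  ] [0.5014 0.0581 0.04  ]
0.05 [0.4794 0.0863 0.05  ] [0.4799 0.0265 0.05  ] [ 0.4805 -0.1651  0.05  ] [0.4591 0.0584 0.05  ] [0.5006 0.0585 0.05  ]
[-0.2617  0.388   1.8318 -0.0002  0.9219 -0.2634]
[([196, 8, 21, 27, 350], array([205.,  19.])), ([89, 42, 123, 88, 6361], array([147.,  89.])), ([18, 63, 12, 5, 36], array([22., 64.])), ([7, 63, 72, 59, 1547], array([ 39., 102.])), ([19, 123, 25, 7, 95], array([ 31., 127.]))]
```

jog_arm(
  rows=[
    {"tx": 0.035,"ty": 0.0013,"tz": 0.02},
    {"tx": 0.032,"tz": 0.03},
    {"tz": 0.04},
    {"tz": 0.04},
    {"tz": 0.025},
    {"tz": 0.0125},
    {},
    {},
  ],
  jaw=1.0,
)

```text
clock: 11.85
ee_pos: [0.4801, 0.0541, 0.0185]
eef_rot: [[-0.002, 1.0, 0.001], [1.0, 0.002, -0.0], [-0.0, 0.001, -1.0]]
wrist_force: [0.5, 0.0, -0.1]
width: 0.999
finger_force: 0.0
```

jog_arm(
  rows=[
    {},
    {},
    {},
    {},
    {},
    {},
    {},
    {},
    {},
    {},
  ],
  jaw=0.0,
  squeeze=6,
)

```text
clock: 12.85
ee_pos: [0.4793, 0.0546, 0.018]
eef_rot: [[-0.003, 1.0, -0.0], [1.0, 0.003, 0.0], [0.0, -0.0, -1.0]]
wrist_force: [0.3, 0.3, 0.3]
width: 0.503
finger_force: 6.0
```

jog_arm(
  rows=[
    {"tz": -0.01},
    {"tz": -0.02},
    {"tz": -0.02},
    {"tz": -0.02},
    {"tz": -0.02},
    {"tz": -0.02},
    {"tz": -0.02},
    {"tz": -0.02},
    {},
    {},
  ],
)

```text
clock: 13.85
ee_pos: [0.4792, 0.0546, 0.1684]
eef_rot: [[-0.003, 1.0, 0.001], [1.0, 0.003, -0.0], [-0.0, 0.001, -1.0]]
wrist_force: [-0.0, 0.1, -0.9]
width: 0.5
finger_force: 6.0
```

```bash
python3 - <<'E'
from h import *
a=r.snapshot("scene");cv2.imwrite("pics/s5.png",a[...,::-1])
b=cv2.imread("pics/scene0.png");s=r.read_state();print(s["ee_pos"],s["wrist_torque"])
w=r.snapshot("wrist");cv2.imwrite("pics/w5.png",w[...,::-1])
# wood colour profile down the centre of the wrist picture
for v in range(0,300,20): print(v,w[v,270:306:6].tolist()[2:5:2])
E
```

```text
[0.47865184 0.05465334 0.16773942] [ 0.01501423 -0.11180112  0.00896026]
0 [[118, 112, 109], [114, 108, 106]]
20 [[202, 173, 89], [177, 168, 159]]
40 [[202, 174, 90], [203, 173, 89]]
60 [[203, 173, 91], [202, 172, 88]]
80 [[203, 173, 89], [201, 170, 87]]
100 [[203, 173, 91], [203, 172, 90]]
120 [[203, 172, 90], [202, 171, 88]]
140 [[205, 174, 93], [202, 172, 88]]
160 [[203, 172, 90], [203, 173, 91]]
180 [[204, 173, 91], [205, 174, 93]]
200 [[204, 174, 92], [203, 173, 92]]
220 [[204, 173, 88], [123, 102, 52]]
240 [[125, 102, 72], [125, 104, 72]]
260 [[205, 175, 131], [207, 176, 132]]
280 [[247, 233, 189], [224, 200, 155]]
```

```bash
cat >> h.py <<'E'
def tilt(g=0.033):
    "angle of the spatula (deg, handle down) from the row of the blade's end in the wrist picture"
    w=r.snapshot("wrist").astype(float)[:,280:296].mean(1)
    wood=w[:,2]/w[:,0]>.53
    v=next((v for v in range(150,390) if wood[v:v+6].all()),None)
    if v is None: return None
    y=(v-210.5)/361;k=(.2975+.9547*y)/(.9547-.2975*y)
    th=np.radians(np.arange(-20,110,.5))
    e=(.0826-g*np.cos(th))-k*(.144-g*np.sin(th)-.003*np.cos(th))
    i=np.where(np.diff(np.sign(e)))[0]
    return v,np.degrees(th[i])
E
```

jog_arm(
  rows=[
    {"tz": -0.02},
    {"tz": -0.02},
    {"tz": -0.02},
    {"tz": -0.02},
    {},
    {},
    {},
  ],
  squeeze=4,
)

```text
clock: 14.65
ee_pos: [0.4782, 0.0547, 0.2464]
eef_rot: [[-0.003, 1.0, -0.004], [1.0, 0.003, 0.0], [0.0, -0.004, -1.0]]
wrist_force: [-0.2, 0.3, -0.2]
width: 0.506
finger_force: 4.0
```

```bash
python3 - <<'E'
from h import *
print(tilt())
E
```

```text
(184, array([], dtype=float64))
```

jog_arm(
  rows=[
    {},
    {},
    {},
    {},
    {},
  ],
  squeeze=3,
)

```text
clock: 15.2
ee_pos: [0.4794, 0.0546, 0.2481]
eef_rot: [[-0.003, 1.0, 0.0], [1.0, 0.003, -0.0], [-0.0, 0.0, -1.0]]
wrist_force: [-0.1, 0.4, -0.6]
width: 0.507
finger_force: 3.0
```

```bash
python3 - <<'E'
from h import *
print(tilt())
a=r.snapshot("scene")
b=cv2.imread("pics/scene0.png")[...,::-1]
m=((cv2.absdiff(a,b).sum(2)>50)&(a[...,2]/(a[...,0]+1.)>.5)&(a[...,0]>1.15*a[...,2])&(a[...,0]>90)).astype(np.uint8)
n,l,st,c=cv2.connectedComponentsWithStats(cv2.morphologyEx(m,cv2.MORPH_OPEN,np.ones((2,2),np.uint8)))
for i in range(1,n):
    if st[i,4]>40: 
        yx=np.argwhere(l==i);print(st[i].tolist(),cv2.fitLine(yx[:,::-1].astype(np.float32),2,0,.01,.01).ravel())
E
```

```text
(185, array([], dtype=float64))
[272, 160, 20, 63, 600] [1.24416955e-01 9.92229998e-01 2.82023346e+02 1.85078339e+02]
[462, 206, 39, 86, 2108] [ 1.7122906e-01 -9.8523122e-01  4.8656213e+02  2.5460294e+02]
[283, 221, 7, 53, 302] [ 1.5736841e-02 -9.9987614e-01  2.8647018e+02  2.4756622e+02]
```

```bash
cat >> h.py <<'E'
def onplane(uv,x=0.4794):
    e,d=ray(r.camera_model("scene"),uv);return e+d*(x-e[0])/d[0]
E
python3 - <<'E'
from h import *
np.set_printoptions(precision=4,suppress=True)
for p in [(277,161),(287,221),(287,250),(287,274)]: print(p,onplane(p))
a=r.snapshot("scene");cv2.imwrite("pics/s6.png",cv2.resize(a[120:320,200:400,::-1],(600,600),interpolation=cv2.INTER_CUBIC))
E
```

```text
(277, 161) [0.4794 0.0682 0.3099]
(287, 221) [0.4794 0.0425 0.1685]
(287, 250) [0.4794 0.0426 0.0971]
(287, 274) [0.4794 0.0426 0.0316]
```

View pics/s6.png

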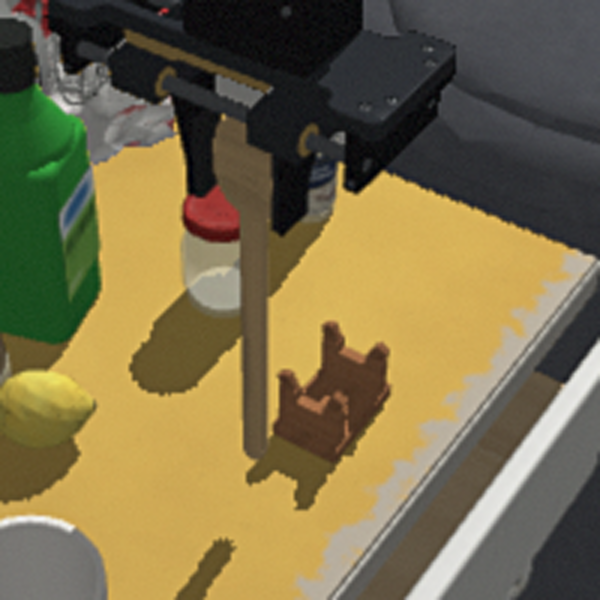

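The crop shows the spatula hanging vertically from the blade, handle end at crop (257,457), jar and rest undisturbed. Next I refine the crock axis by fitting the rim in the first pictures.

jog_arm(
  rows=[
    {"tz": -0.02},
    {"tz": -0.03},
    {"tz": -0.03},
    {"tz": -0.02},
    {},
  ],
  squeeze=4,
)

```text
clock: 15.85
ee_pos: [0.4812, 0.0544, 0.3511]
eef_rot: [[-0.003, 1.0, 0.007], [1.0, 0.003, -0.001], [-0.001, 0.007, -1.0]]
wrist_force: [0.0, -0.1, -0.7]
width: 0.507
finger_force: 4.0
```

```bash
python3 - <<'E'
from h import *
from scipy.optimize import minimize
np.set_printoptions(precision=4,suppress=True)
def proj(m,P):
    R=np.array(m["orientation"]);q=(P-np.array(m["eye"]))@R;s=q[:,:2]/q[:,2:]
    s=s*(1+m["k1"]*(s**2).sum(1,keepdims=True));return s*[m["fx"],m["fy"]]+[m["cx"],m["cy"]]
t=np.linspace(0,2*np.pi,180,endpoint=False)
def score(x,y,which):
    tot=0
    for n in which:
        m=r.camera_model(n);g=cv2.GaussianBlur(cv2.imread(f"pics/{n}0.png",0).astype(np.float32),(0,0),1)
        G=cv2.magnitude(cv2.Sobel(g,5,1,0),cv2.Sobel(g,5,0,1))
        for rad in (.043,.038):
            p=proj(m,np.c_[x+rad*np.cos(t),y+rad*np.sin(t),0*t+.115]).astype(np.float32)
            tot+=np.minimum(cv2.remap(G,p[:,0],p[:,1],1),150).mean()
    return tot
for w in (["top"],["scene"],["top","scene"]):
    L=[(score(x,y,w),x,y) for x in np.arange(.484,.51,.001) for y in np.arange(.218,.246,.001)]
    print(w,sorted(L)[-3:])
E
```

```text
['top'] [(np.float32(261.96695), np.float64(0.495), np.float64(0.23900000000000002)), (np.float32(264.84082), np.float64(0.493), np.float64(0.23900000000000002)), (np.float32(265.35638), np.float64(0.494), np.float64(0.23900000000000002))]
['scene'] [(np.float32(285.15414), np.float64(0.495), np.float64(0.23700000000000002)), (np.float32(289.75357), np.float64(0.495), np.float64(0.23600000000000002)), (np.float32(291.4456), np.float64(0.496), np.float64(0.23600000000000002))]Traceback (most recent call last):
  File "<stdin>", line 18, in <module>
  File "<stdin>", line 11, in score
ValueError: time passes only in moves, steps and waits
```

```bash
python3 - <<'E'
from h import *
c=np.array([.495,.237])
for nm,R in (("scene",sc(38,492)),("scene",sc(36,500)),("top",top(20,214)),("top",top(22,219))):
    for z in (.05,.06,.07,.08,.09):
        p=atz(R,z)[:2]-c;print(nm,z,"d %.3f az %.0f"%(np.hypot(*p),np.degrees(np.arctan2(p[1],p[0]))))
E
```

```text
scene 0.05 d 0.074 az 45
scene 0.06 d 0.073 az 51
scene 0.07 d 0.072 az 56
scene 0.08 d 0.072 az 62
scene 0.09 d 0.073 az 67
scene 0.05 d 0.075 az 50
scene 0.06 d 0.075 az 55
scene 0.07 d 0.075 az 60
scene 0.08 d 0.075 az 66
scene 0.09 d 0.076 az 71
top 0.05 d 0.078 az 64
top 0.06 d 0.076 az 63
top 0.07 d 0.073 az 63
top 0.08 d 0.071 az 62
top 0.09 d 0.069 az 61
top 0.05 d 0.075 az 66
top 0.06 d 0.072 az 65
top 0.07 d 0.070 az 65
top 0.08 d 0.068 az 64
top 0.09 d 0.066 az 64
```

jog_arm(
  rows=[
    {},
    {"spin": 0.1},
    {"tx": 0.01,"spin": 0.1},
    {"tx": 0.02,"spin": 0.1},
    {"tx": 0.02,"spin": 0.1},
    {"tx": 0.02,"spin": 0.09},
    {"tx": 0.02},
    {"tx": 0.02},
    {"tx": 0.02},
    {"tx": 0.01},
    {},
    {},
  ],
  squeeze=10,
)

```text
clock: 17.05
ee_pos: [0.5298, 0.1831, 0.347]
eef_rot: [[0.468, 0.884, -0.002], [0.884, -0.468, -0.001], [-0.002, -0.002, -1.0]]
wrist_force: [0.1, 0.1, -1.0]
width: 0.5
finger_force: 10.0
```

jog_arm(
  rows=[
    {"tx": 0.005,"ty": -0.01},
    {"tx": 0.008,"ty": -0.02},
    {"tx": 0.008,"ty": -0.02},
    {"tx": 0.002,"ty": -0.0065},
    {},
    {},
    {},
  ],
)

```text
clock: 17.75
ee_pos: [0.492, 0.2297, 0.3481]
eef_rot: [[0.469, 0.883, 0.001], [0.883, -0.469, -0.0], [0.0, 0.001, -1.0]]
wrist_force: [0.3, -0.1, -0.0]
width: 0.502
finger_force: 10.0
```

```bash
cat >> h.py <<'E'
def tipscene():
    a=r.snapshot("scene");b=cv2.imread("pics/scene0.png")[...,::-1]
    f=a.astype(float)
    m=((cv2.absdiff(a,b).sum(2)>40)&(f[...,2]/(f[...,0]+1)>.4)&(f[...,0]>1.15*f[...,2])&(f[...,0]>60)).astype(np.uint8)
    n,l,st,c=cv2.connectedComponentsWithStats(cv2.morphologyEx(m,cv2.MORPH_OPEN,np.ones((2,2),np.uint8)))
    out=[]
    for i in range(1,n):
        if st[i,4]>40:
            yx=np.argwhere(l==i);lo=yx[yx[:,0]>yx[:,0].max()-4];hi=yx[yx[:,0]<yx[:,0].min()+4]
            out.append((st[i].tolist(),"top",hi.mean(0)[::-1].round(1).tolist(),"bottom",lo.mean(0)[::-1].round(1).tolist()))
    return out
E
python3 - <<'E'
from h import *
print(r.read_state()["ee_pos"])
for o in tipscene(): print(o)
E
```

```text
[0.49197813 0.22972704 0.34814408]
([144, 130, 14, 12, 81], 'top', [150.8, 131.6], 'bottom', [147.2, 139.3])
([202, 155, 197, 265, 15366], 'top', [270.6, 157.1], 'bottom', [218.4, 417.3])
([150, 173, 8, 23, 104], 'top', [153.1, 174.5], 'bottom', [153.4, 193.1])
([288, 184, 8, 11, 48], 'top', [291.3, 185.8], 'bottom', [290.2, 192.2])
([494, 191, 11, 8, 49], 'top', [502.7, 192.6], 'bottom', [499.1, 196.6])
([278, 196, 11, 9, 43], 'top', [286.3, 197.8], 'bottom', [281.7, 202.0])
([461, 203, 99, 112, 7726], 'top', [513.1, 205.3], 'bottom', [556.4, 311.8])
([263, 209, 15, 7, 55], 'top', [271.0, 210.9], 'bottom', [267.5, 212.9])
([197, 211, 12, 29, 203], 'top', [202.7, 212.7], 'bottom', [201.0, 237.5])
([19, 274, 11, 8, 53], 'top', [23.0, 275.7], 'bottom', [25.6, 279.2])
([147, 280, 57, 67, 992], 'top', [186.4, 281.6], 'bottom', [157.8, 344.2])
([29, 283, 31, 23, 138], 'top', [32.1, 284.7], 'bottom', [57.4, 303.0])
([476, 290, 14, 12, 78], 'top', [481.0, 292.0], 'bottom', [481.0, 299.1])
([79, 300, 19, 20, 133], 'top', [95.5, 301.5], 'bottom', [82.3, 317.2])
([62, 308, 17, 11, 56], 'top', [65.8, 309.8], 'bottom', [74.2, 316.1])
([546, 313, 14, 11, 64], 'top', [549.8, 315.0], 'bottom', [557.0, 321.1])
([133, 335, 44, 49, 554], 'top', [144.9, 337.0], 'bottom', [162.1, 381.0])
([423, 337, 43, 52, 851], 'top', [439.8, 338.4], 'bottom', [439.4, 386.1])
([173, 339, 14, 16, 132], 'top', [180.3, 340.8], 'bottom', [177.7, 352.0])
([149, 343, 14, 11, 46], 'top', [151.7, 344.7], 'bottom', [156.8, 351.2])
([347, 401, 24, 16, 178], 'top', [358.2, 402.7], 'bottom', [358.2, 413.7])
```

```bash
cat >> h.py <<'E'
def proj(m,P):
    R=np.array(m["orientation"]);q=(np.atleast_2d(P)-np.array(m["eye"]))@R;s=q[:,:2]/q[:,2:]
    s=s*(1+m["k1"]*(s**2).sum(1,keepdims=True));return s*[m["fx"],m["fy"]]+[m["cx"],m["cy"]]
E
python3 - <<'E'
from h import *
m=r.camera_model("scene");e=r.read_state()["ee_pos"];d=np.array([.469,.883,0])
tip=e+[0,0,-.208];up=e+[0,0,-.06]
print(proj(m,[tip,up,tip-.02*d,tip+.02*d]).round(1))
a=r.snapshot("scene");cv2.imwrite("pics/s7.png",a[...,::-1]);a=a.astype(float)
q=a[...,2]/(a[...,0]+1)
for v in range(180,360,8): print(v,' '.join("%d/%.2f"%(a[v,u,0],q[v,u]) for u in range(170,256,6)))
E
```

```text
[[210.  301.3]
 [198.2 231.8]
 [222.2 296.5]
 [197.5 306.2]]
180 15/0.94 24/1.24 22/1.17 16/0.82 16/1.06 13/1.14 8/1.22 16/0.82 13/0.79 11/1.08 15/0.81 19/0.90 9/0.90 214/0.41 213/0.42
188 196/0.45 13/0.93 20/1.00 12/0.85 9/0.80 15/1.00 16/1.12 13/1.14 18/0.89 12/1.54 40/0.76 213/0.41 213/0.42 213/0.42 214/0.42
196 181/1.00 12/1.00 27/1.00 8/1.22 6/1.00 16/0.82 14/1.13 31/1.03 23/1.12 68/0.68 69/0.63 213/0.41 213/0.41 214/0.41 214/0.41
204 88/0.99 88/0.99 91/1.00 96/0.97 15/1.00 11/1.08 13/1.21 31/1.03 28/1.14 65/0.68 67/0.65 213/0.40 215/0.41 213/0.41 212/0.41
212 181/0.98 185/0.99 106/0.99 106/1.00 49/0.86 105/0.59 25/1.23 26/1.15 30/1.06 74/0.67 26/1.30 216/0.41 211/0.41 214/0.41 214/0.41
220 128/0.81 129/0.82 131/0.82 116/0.82 107/0.90 105/0.59 34/0.91 25/1.19 26/1.07 30/1.06 28/1.03 214/0.41 215/0.41 215/0.41 217/0.42
228 92/0.86 93/0.84 91/0.84 104/0.90 33/0.56 105/0.58 103/0.60 28/1.10 29/1.10 19/1.50 216/0.42 215/0.41 215/0.41 218/0.42 103/0.40
236 92/0.86 93/0.82 82/0.59 39/0.47 83/0.76 99/0.58 101/0.60 105/0.43 108/0.44 218/0.41 217/0.42 215/0.41 215/0.42 101/0.42 105/0.43

[... 1371 characters left out ...]
/0.41
324 211/0.42 208/0.41 237/0.99 108/0.96 117/0.94 119/0.95 123/0.95 122/0.95 124/0.96 119/0.96 227/0.96 192/0.61 207/0.41 208/0.41 210/0.41
332 209/0.40 131/0.80 132/0.95 218/0.95 115/0.95 118/0.94 120/0.94 119/0.95 233/0.96 117/0.95 115/0.96 160/0.89 210/0.41 211/0.41 210/0.41
340 123/0.97 211/0.41 210/0.41 119/0.94 121/0.95 122/0.95 121/0.96 121/0.96 119/0.95 118/0.96 117/0.96 140/1.00 208/0.41 212/0.41 211/0.42
348 136/0.74 208/0.41 209/0.41 114/0.97 121/0.96 121/0.97 122/0.95 121/0.95 122/0.96 118/0.95 115/0.97 135/0.98 211/0.41 209/0.41 210/0.41
356 117/0.97 112/0.97 126/0.96 122/0.94 119/0.96 120/0.96 123/0.94 122/0.95 122/0.96 119/0.96 114/0.97 130/0.98 210/0.41 211/0.41 209/0.41
```

jog_arm(
  rows=[
    {"tz": 0.015},
    {"tz": 0.02},
    {"tz": 0.02},
    {"tz": 0.02},
    {"tz": 0.02},
    {"tz": 0.015},
    {"tz": 0.008},
    {},
    {},
  ],
)

```text
clock: 18.75
ee_pos: [0.492, 0.2303, 0.2305]
eef_rot: [[0.468, 0.884, 0.001], [0.884, -0.468, 0.0], [0.001, 0.001, -1.0]]
wrist_force: [-0.3, -0.8, -0.7]
width: 0.503
finger_force: 10.0
```

jog_arm(
  rows=[
    {"tz": 0.004},
    {"tz": 0.004},
    {"tz": 0.002},
    {},
    {},
  ],
)

```text
clock: 19.25
ee_pos: [0.4914, 0.2304, 0.2201]
eef_rot: [[0.468, 0.884, 0.0], [0.884, -0.468, 0.0], [0.0, 0.0, -1.0]]
wrist_force: [1.0, 0.0, -0.6]
width: 0.504
finger_force: 10.0
```

jog_arm(
  rows=[
    {"tz": 0.002},
    {"tz": 0.002},
    {},
    {},
  ],
)

```text
clock: 19.65
ee_pos: [0.4914, 0.2304, 0.216]
eef_rot: [[0.468, 0.884, -0.0], [0.884, -0.468, -0.0], [-0.0, -0.0, -1.0]]
wrist_force: [0.7, 0.2, -0.1]
width: 0.506
finger_force: 10.0
```

jog_arm(
  rows=[
    {"tz": 0.002},
    {},
    {},
  ],
)

```text
clock: 19.95
ee_pos: [0.4913, 0.2303, 0.214]
eef_rot: [[0.468, 0.884, -0.0], [0.884, -0.468, -0.0], [-0.0, -0.0, -1.0]]
wrist_force: [-0.2, -0.2, -0.1]
width: 0.504
finger_force: 10.0
```

jog_arm(
  rows=[
    {"tz": 0.002},
    {},
    {},
  ],
)

```text
clock: 20.25
ee_pos: [0.4926, 0.2308, 0.2135]
eef_rot: [[0.468, 0.884, 0.003], [0.884, -0.468, 0.001], [0.002, 0.002, -1.0]]
wrist_force: [-1.0, 0.1, 6.2]
width: 0.502
finger_force: 10.0
```

jog_arm(
  rows=[
    {},
    {"tx": 0.01,"tz": 0.0002},
    {"tx": 0.01,"tz": 0.0006},
    {"tx": 0.01,"tz": 0.001},
    {"tx": 0.01,"tz": 0.0015},
    {"tx": 0.01,"tz": 0.002},
    {"tx": 0.01,"tz": 0.0025},
    {},
    {},
  ],
  squeeze=5,
)

```text
clock: 21.15
ee_pos: [0.5199, 0.284, 0.2042]
eef_rot: [[0.467, 0.884, 0.001], [0.884, -0.467, 0.0], [0.001, 0.0, -1.0]]
wrist_force: [1.6, 0.7, 5.6]
width: 0.507
finger_force: 5.0
```

```bash
python3 - <<'E'
from h import *
m=r.camera_model("scene");s=r.read_state();e=s["ee_pos"];print(e,s["wrist_force"])
a=r.snapshot("scene").astype(float);q=a[...,2]/(a[...,0]+1)
tip=e+[0,0,.019];d=np.array([.469,.883,0]);b=np.array([.4925,.231,.008])-.004*d
for L in (.1,.13,.16): 
    p=b+(tip-b)*L/.227;print(L,p,proj(m,p)); 
for v in range(240,320,8): print(v,' '.join("%d/%.2f"%(a[v,u,0],q[v,u]) for u in range(150,230,5)))
E
```

```text
[0.51985392 0.28399525 0.20419399] [1.55604946 0.74803185 5.5569902 ]
0.1 [0.50350062 0.25236987 0.10279911] [[197.20994308 322.41824965]]
0.13 [0.5073636  0.25984043 0.13123885] [[189.63867502 313.46452973]]
0.16 [0.51122659 0.267311   0.15967858] [[181.60767114 303.97531511]]
240 13/0.93 18/0.95 17/0.94 16/0.82 14/1.07 24/1.08 100/0.80 100/0.63 79/0.72 86/0.56 80/0.63 109/0.42 110/0.43 107/0.43 231/0.42 225/0.42
248 15/0.88 16/1.00 13/1.14 16/0.88 19/0.85 16/0.88 57/1.14 43/1.23 84/0.62 77/0.62 128/0.54 207/0.38 229/0.43 224/0.42 232/0.40 233/0.38
256 14/0.93 21/0.86 14/0.80 24/1.16 29/1.03 49/1.12 47/1.15 47/1.15 44/1.18 127/0.39 113/0.41 147/0.37 155/0.40 160/0.42 157/0.39 165/0.39
264 24/1.16 23/1.12 29/1.17 27/1.11 46/1.15 49/1.12 47/1.15 46/1.13 48/1.12 45/1.15 107/0.41 116/0.41 124/0.40 118/0.41 116/0.42 165/0.41
272 23/1.12 25/1.04 23/1.17 35/1.11 47/1.17 49/1.12 47/1.15 42/1.21 45/1.17 45/1.13 46/1.17 109/0.42 108/0.42 106/0.39 107/0.43 124/0.40
280 27/1.07 43/1.14 47/1.12 48/1.14 46/1.17 46/1.17 46/1.11 25/1.19 21/1.23 26/1.07 18/1.11 108/0.40 105/0.40 104/0.42 208/0.41 220/0.41
288 48/1.12 76/1.05 41/1.10 24/1.08 28/1.10 28/1.07 21/0.95 13/0.86 15/0.94 42/1.07 13/0.86 227/0.41 218/0.40 217/0.41 217/0.41 219/0.41
296 26/1.07 24/1.04 8/0.89 14/1.00 13/1.07 19/0.90 23/0.88 15/0.69 73/0.41 252/0.95 143/0.95 126/0.95 126/0.94 126/0.94 154/0.96 246/0.97
304 51/1.04 19/1.00 17/1.00 5/1.50 102/0.41 224/0.41 190/0.43 106/0.61 207/0.58 125/0.95 127/0.95 128/0.95 128/0.95 127/0.96 126/0.94 127/0.95
312 76/0.78 172/0.41 216/0.41 214/0.40 215/0.41 217/0.41 228/0.87 148/0.96 111/0.59 151/0.58 124/0.98 131/0.95 129/0.95 127/0.96 127/0.96 126/0.96
```

jog_arm(
  rows=[
    {"tx": 0.007,"tz": 0.002},
    {"tx": 0.007,"tz": 0.0025},
    {"tx": 0.006,"tz": 0.0025},
    {},
    {},
  ],
  squeeze=4,
)

```text
clock: 21.7
ee_pos: [0.529, 0.3014, 0.1972]
eef_rot: [[0.468, 0.884, 0.0], [0.884, -0.468, 0.0], [0.0, 0.0, -1.0]]
wrist_force: [0.8, 2.3, 5.5]
width: 0.506
finger_force: 4.0
```

jog_arm(
  rows=[
    {},
    {},
    {},
    {},
    {},
    {},
    {},
    {},
    {},
  ],
  jaw=1.0,
)

```text
clock: 22.6
ee_pos: [0.5288, 0.3011, 0.1973]
eef_rot: [[0.468, 0.884, 0.0], [0.884, -0.468, 0.0], [0.0, 0.0, -1.0]]
wrist_force: [-0.1, -0.8, -0.1]
width: 0.997
finger_force: 0.0
```

jog_arm(
  rows=[
    {"tx": -0.005,"tz": -0.01},
    {"tx": -0.01,"tz": -0.02},
    {"tx": -0.01,"tz": -0.03},
    {"tz": -0.04},
    {"tz": -0.04},
    {"tx": -0.04,"tz": -0.02},
    {"tx": -0.05},
    {"tx": -0.05},
    {"tx": -0.05},
    {"tx": -0.05},
    {},
    {},
  ],
)

```text
clock: 23.8
ee_pos: [0.4046, 0.066, 0.3582]
eef_rot: [[0.471, 0.882, 0.002], [0.882, -0.471, 0.0], [0.001, 0.002, -1.0]]
wrist_force: [0.3, -0.4, 0.1]
width: 0.994
finger_force: 0.0
```

```bash
python3 - <<'E'
from h import *
for n in("scene","top"):
    a=r.snapshot(n);cv2.imwrite(f"pics/{n}8.png",a[...,::-1])
    b=cv2.imread(f"pics/{n}0.png")[...,::-1].astype(float);f=a.astype(float)
    q=f[...,2]/(f[...,0]+1)
    m=((q>.5)&(q<.74)&(f[...,0]>80)&(np.abs(f-b).sum(2)>40)).astype(np.uint8)
    k,l,st,c=cv2.connectedComponentsWithStats(cv2.morphologyEx(m,2,np.ones((3,3),np.uint8)))
    print(n,[(st[i].tolist(),c[i].round().tolist()) for i in range(1,k) if st[i,4]>60])
    mm=r.camera_model(n)
    d=np.array([.469,.883,0]);base=np.array([.495,.237,.01])-.033*d
    for th in (25,30,33): 
        P=[base+(d*np.sin(np.radians(th))+np.array([0,0,np.cos(np.radians(th))]))*L for L in (.12,.195,.26)]
        print(th,proj(mm,P).round().tolist())
E
```

```text
scene [([461, 203, 99, 111, 7639], [518.0, 254.0]), ([122, 282, 91, 52, 1204], [159.0, 307.0])]
25 [[196.0, 316.0], [169.0, 296.0], [141.0, 276.0]]
30 [[191.0, 321.0], [159.0, 304.0], [128.0, 287.0]]
33 [[187.0, 323.0], [154.0, 308.0], [120.0, 293.0]]
top [([131, 211, 15, 13, 100], [136.0, 216.0]), ([138, 218, 14, 13, 68], [145.0, 225.0]), ([153, 223, 35, 19, 202], [170.0, 232.0]), ([333, 370, 39, 50, 1116], [356.0, 393.0]), ([372, 381, 85, 39, 2339], [408.0, 405.0]), ([458, 405, 49, 15, 423], [476.0, 414.0]), ([549, 411, 11, 9, 90], [554.0, 415.0])]
25 [[178.0, 237.0], [158.0, 229.0], [140.0, 221.0]]
30 [[174.0, 235.0], [153.0, 226.0], [133.0, 217.0]]
33 [[173.0, 234.0], [150.0, 224.0], [129.0, 214.0]]
```

```bash
python3 - <<'E'
from h import *
for n,boxes in (("scene",dict(jar=(255,175,35,50),spice=(290,145,28,50),crock_front=(195,335,45,42),loop=(163,325,22,38))),("top",dict(jar=(318,183,28,30),spice=(370,183,26,28),crock=(187,222,26,40)))):
    for k,(x,y,w,h) in boxes.items():
        a,b=[cv2.imread(f"pics/{n}{i}.png",0)[y:y+h,x:x+w].astype(np.float32) for i in (0,8)]
        print(n,k,cv2.phaseCorrelate(a,b,cv2.createHanningWindow((w,h),cv2.CV_32F)), np.abs(a-b).mean())
E
```

```text
scene jar ((-0.18250601689379664, -0.25262981947130214), 0.9342806911468506) 8.152572
scene spice ((-0.02598478769853685, -0.022164218547661818), 0.963550971587499) 4.887857
scene crock_front ((0.27725104342406226, 0.5742895073555871), 0.9620242055257161) 5.7386246
scene loop ((0.09371573575604408, -0.07244457054812514), 0.8928409039974212) 8.007177
top jar ((0.0656119479916839, -0.007436786893300962), 0.9849206600586573) 5.957143
top spice ((0.5162542153132836, -0.05904670792575928), 0.9306960492222397) 6.4010987
top crock ((0.42597842636763517, -0.16943778468968773), 0.8125934979429952) 12.211538
```

The crock, jar and spice jar have all shifted by less than a pixel, and the spatula leans over the loop in both views.

```bash
python3 -c "
from plant import r
print(r.sign_off())"
```

```text
the job is handed in; nothing more can be done
None
```

The job is handed in at about 24 s: the spatula was laid flat in both rest slots, then lowered handle first until it touched the crock's bottom, and now leans at about 32° over the loop handle, with the crock and both jars shifted by less than a pixel in the camera views.

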